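# Find and tag the softest shock mount

## Task

Three spring-mounted shock mounts for the bench anvil stand on the test board: with the fingertips, press each rubber pad down by at least 5 mm and let it come back up, one at a time from the left bay to the right, to feel which has the softest spring. Then push that mount's brass tag fully down. Leave the other two tags up, and do not pick up or shift any of the loose things lying about.

Things in the scene. Friction and masses are not known exactly. Their poses are not given: they have to be found in the camera images.
- board: Plywood test board, 146 x 275 x 12 mm, fixed to the bench; origin at the centre of its underside; x away from the robot, y along its length to the robot's left (it stands turned by about 0.13 to 0.37 rad, left end nearer the robot). Three identical-looking spring mounts are screwed onto it in a row along y, one in each bay.
- bay_left (a point): Point on the board's top (12 mm above the bench): the left bay as seen from the robot. Bays are 90 mm apart along the board's y; the pad of the mount in this bay stands within 10 mm of being straight above it.
- bay_middle (a point): Point on the board's top (12 mm above the bench): the middle bay as seen from the robot. Bays are 90 mm apart along the board's y; the pad of the mount in this bay stands within 10 mm of being straight above it.
- bay_right (a point): Point on the board's top (12 mm above the bench): the right bay as seen from the robot. Bays are 90 mm apart along the board's y; the pad of the mount in this bay stands within 10 mm of being straight above it.
- pad_a_top (a point): Centre of the top face of the round black rubber pad (31 mm across, 7 mm thick) of mount A, 64 mm above the bench when up. Mount A may stand in any bay. The pad rides straight down on a coil spring, 16 mm at most, over a dark steel cup 42 mm across whose rim is 24 mm below the pad's top when up. It springs back when let go. Which mount is softest is not known beforehand: going 6 mm down takes about 2 N on the softest and 5 to 6.5 N on the other two.
- pad_a (a joint): How far the pad of mount A is pressed down, m: 0 up (to within 0.2 mm when free), 0.016 at its stop.
- tag_a_top (a point): Centre of the flat brass head (14 x 22 mm, 22 along the board's y) of the tag of mount A, 64 mm nearer the robot (mount's -x) than that mount's own pad, 63 to 66 mm above the bench at the start. It slides straight down 18 mm at most into a dark steel holder 26 x 34 mm, and stays where it is left; moving it takes about 2 to 3 N. Fully down its head is 48 mm above the bench, 6 mm above the holder.
- tag_a (a joint): How far the tag of mount A is pushed down, m: 0 fully up (starts at 0 to 0.003), 0.018 fully down.
- pad_b_top (a point): Centre of the top face of the round black rubber pad (31 mm across, 7 mm thick) of mount B, 64 mm above the bench when up. Mount B may stand in any bay. The pad rides straight down on a coil spring, 16 mm at most, over a dark steel cup 42 mm across whose rim is 24 mm below the pad's top when up. It springs back when let go. Which mount is softest is not known beforehand: going 6 mm down takes about 2 N on the softest and 5 to 6.5 N on the other two.
- pad_b (a joint): How far the pad of mount B is pressed down, m: 0 up (to within 0.2 mm when free), 0.016 at its stop.
- tag_b_top (a point): Centre of the flat brass head (14 x 22 mm, 22 along the board's y) of the tag of mount B, 64 mm nearer the robot (mount's -x) than that mount's own pad, 63 to 66 mm above the bench at the start. It slides straight down 18 mm at most into a dark steel holder 26 x 34 mm, and stays where it is left; moving it takes about 2 to 3 N. Fully down its head is 48 mm above the bench, 6 mm above the holder.
- tag_b (a joint): How far the tag of mount B is pushed down, m: 0 fully up (starts at 0 to 0.003), 0.018 fully down.
- pad_c_top (a point): Centre of the top face of the round black rubber pad (31 mm across, 7 mm thick) of mount C, 64 mm above the bench when up. Mount C may stand in any bay. The pad rides straight down on a coil spring, 16 mm at most, over a dark steel cup 42 mm across whose rim is 24 mm below the pad's top when up. It springs back when let go. Which mount is softest is not known beforehand: going 6 mm down takes about 2 N on the softest and 5 to 6.5 N on the other two.
- pad_c (a joint): How far the pad of mount C is pressed down, m: 0 up (to within 0.2 mm when free), 0.016 at its stop.
- tag_c_top (a point): Centre of the flat brass head (14 x 22 mm, 22 along the board's y) of the tag of mount C, 64 mm nearer the robot (mount's -x) than that mount's own pad, 63 to 66 mm above the bench at the start. It slides straight down 18 mm at most into a dark steel holder 26 x 34 mm, and stays where it is left; moving it takes about 2 to 3 N. Fully down its head is 48 mm above the bench, 6 mm above the holder.
- tag_c (a joint): How far the tag of mount C is pushed down, m: 0 fully up (starts at 0 to 0.003), 0.018 fully down.
- cast_d: Small white plaster casting, 18 x 30 x 14 mm, loose on the board between two mounts; origin under its centre. To be left alone.
- teal_stone_b: Rough teal stone, 16 x 25 x 12 mm, loose on the board between two mounts; origin under its centre. To be left alone.
- ring_clamp: Turned wooden ring clamp, 30 x 150 x 31 mm, lying loose to the left of the board; origin under its centre. To be left alone.
- pliers: Flat-nose pliers with black handles, 42 x 157 x 14 mm, lying loose to the left of the board; origin under its centre. To be left alone.
- seashell: Pale ribbed seashell, 29 x 33 x 16 mm, lying loose to the left of the board; origin under its centre. To be left alone.
- lamp_bar (a point): Middle of the near, straight lower bar (13 mm thick, 641 mm long) of the fixed desk lamp's arm, which crosses over the bench behind and left of the board: it rises from x 0.71, y -0.27, z 0.07 to x 0.54, y 0.26, z 0.38. Come to the board from the robot's side and from above, not round under the lamp.

How it is judged:
By the outcome, as a careful person would: the job done as asked, in the order asked, and still so for the second after the job is handed in, with the robot touching nothing.
It also fails if it takes over 43 s, if anything falls off the work surface, if the arm or the gripper's body presses on something with over 40 N, if the wrist force passes 120 N, or if a joint passes its speed limit or range.

## Robot

A 6-joint arm with a two-finger parallel gripper is mounted at the origin on a cart in front of the work surface, level with it; the furniture and walls round the work are solid. World frame = base frame: x ahead of the robot, y to its left, z up, the work surface at z = 0. Lengths are in m, angles in rad, forces in N, time in s.
With the tool pointing down it reaches from about 0.3 to 1 m from the base axis. Payload 5.1 kg.
Tool frame: the origin (TCP) lies on the centre line of the jaws, within the pads' length; the fingertips stand 25 mm ahead of it and the grasp point (between the pads) lies 6 mm ahead of it; z points along the fingers, y is the direction in which the jaws open and shut (so a half turn about z gives the same grasp; the last joint's range is limited). The gripper opens to 95 mm and grips with 3 to 60 N. Pads are 20 mm wide; open, the fingers measure 119 mm over their backs; the gripper's body (75 mm by 180 mm) begins 59 mm behind the grasp point.
Start: joints at [-1.373, 0.124, 1.65, -0, 1.367, -0.083], TCP at [0.18, -0.625, 0.24] pointing down, gripper open.
Joint ranges: [-2.61, 2.61], [-1.02, 2.33], [0.03, 2.71], [-1.35, 4.49], [0.32, 2.68], [-2.91, 2.91]. Speed limits (rad/s): [2.57, 2.57, 3.14, 3.14, 3.14, 3.14].

## Interface

Orientations are given as a unit quaternion [x, y, z, w].
In Python, from bench import r gives the robot as it stands. The module is installed in compiled form; this text tells all that it offers.
- The arm moves only by the shell command python3 -m creep 'ROWS' [FORCE]. ROWS is JSON, a list of rows, each an object of numbers: "jaw": the gripper command: -1 is fully open, 1 is shut, values between are in proportion; "dx", "dy", "dz": the shift along the tool's x, y, z in cm; "spin": the turn about the tool's z in rad. A call has 1 to 10 rows; each row is the pose to reach, as a shift and turn from the pose commanded when the call began, along the tool's axes at that moment; what a row does not reach only later rows make up. A row lasts 1/12 s, in which the tool goes at most 41.7 mm and 7.16 degrees, less where a joint would pass 70% of its speed; a pose out of reach is approached as far as the arm can. A call with a gripper value outside its range is refused whole. The fingers move at their own pace and stop on an object; FORCE is the grip in N (left out, the last holds). Time passes only in rows, so rows that repeat a pose let the fingers close. It gives the time, the measured TCP pose, the force and the opening at its end, in the units of the state.
- r.read_state(): the state, without advancing time (a new reading comes with each control period).
- r.snapshot(name): name is "scene" or "top" or "wrist"; returns the picture (384x512x3 uint8, blue, green, red); there is no depth.
- r.camera_info(name): a dict with "vfov" (degrees; the focal length in pixels is half the picture's height over the tangent of half this angle, whatever the lens; pixels are square), "cx", "cy" (the principal point, pixels), "rvec" (rotation vector, rad) and "tvec" (3), from world to camera coordinates, as OpenCV has them; the wrist camera has in their place "T_tool_cam" (4x4, takes a point from camera to tool coordinates, whose origin is the TCP and whose axes are the flange's). Camera axes: x right, y down, z forward; pixel columns grow to the right and rows downward; lengths in m; the calibration is good to about 2 mm. A picture is of the moment at which its call begins: read the wrist's pose just before it. camera_info takes no time and is no camera call.
- r.job_done(): hands the job in, once; it reports no verdict.
The state is a dict: "time": time; "joints": joint angles; "dq": joint speeds; "effort": joint torques, N m; "ee_pos": TCP position; "eef_rot": TCP orientation; "contact_force": force on the tool from outside, world axes, zero at the start; "ft_torque": the same for the moment, N m; "opening": opening from 0.0 (shut) to 1.0 (fully open).
Only numpy, scipy, OpenCV 4.12 (cv2) and the standard library are available. Lean on these libraries where they do the work, as an engineer would, in place of code of your own. Each camera call takes 0.05 s, during which the arm holds its last target.

## Working session

There is one attempt and no reset: what is moved stays moved. The work goes in short steps, Python scripts to look and compute and a shell command to move; the robot and the scene stay as the last step left them, time stands still between calls to the robot, and variables do not carry over. Pictures are saved under pics/ and viewed, and the job is handed in when it is done.

```bash
mkdir -p pics; python3 - <<'E'
from bench import r
import cv2
s=r.read_state()
for k,v in s.items(): print(k,v)
for n in ("scene","top"):
    print(n,r.camera_info(n)); cv2.imwrite(f"pics/{n}0.png",r.snapshot(n))
print(r.camera_info("wrist"))
E
```

```text
time 0.0
joints [-1.37258359e+00  1.24453250e-01  1.65163658e+00  3.13611186e-05
  1.36751170e+00 -8.25913113e-02]
dq [-0.00028959  0.00072861 -0.00017799  0.00112006  0.00047871  0.00036104]
effort [ 1.92012856e-03 -4.17596841e+01 -3.59931672e+01  7.75483763e-02
  4.89870412e-02 -1.59113856e-04]
ee_pos [ 0.18000407 -0.62397436  0.23844269]
eef_rot [ 9.90159762e-01  1.39937976e-01 -4.27059041e-05 -1.00364376e-03]
contact_force [-0.03271433 -0.56791072 -0.23897473]
ft_torque [ 0.03883761  0.03345905 -0.01623823]
opening 1.0003498223930203
scene {'vfov': 56.09210278291255, 'cx': 256.09520670275856, 'cy': 192.27924798643974, 'rvec': array([ 0.97239033, -2.31169434,  1.21190919]), 'tvec': array([0.40497099, 0.33868585, 0.71029679])}
top {'vfov': 42.20239426463438, 'cx': 253.20163457855244, 'cy': 185.40820998439503, 'rvec': array([ 2.16829392, -2.16144693,  0.16663058]), 'tvec': array([0.02066126, 0.54270536, 1.23501055])}
{'vfov': 63.70256141235391, 'cx': 256.46834135933085, 'cy': 192.55127645563033, 'T_tool_cam': array([[-8.86342780e-04, -9.71679056e-01, -2.36302827e-01,
         6.59524200e-02],
       [ 9.99998911e-01, -5.82361732e-04, -1.35619671e-03,
        -1.92503144e-04],
       [ 1.18017421e-03, -2.36303772e-01,  9.71678514e-01,
        -1.45274218e-01],
       [ 0.00000000e+00,  0.00000000e+00,  0.00000000e+00,
         1.00000000e+00]])}
```

View pics/scene0.png

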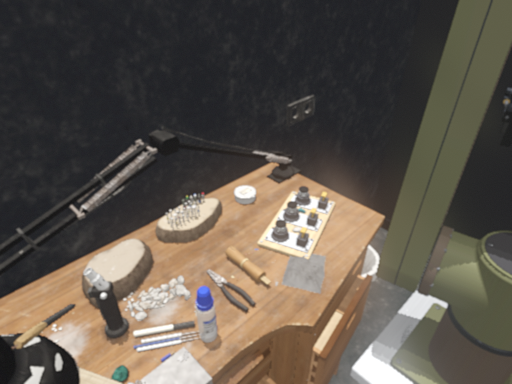

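View pics/top0.png

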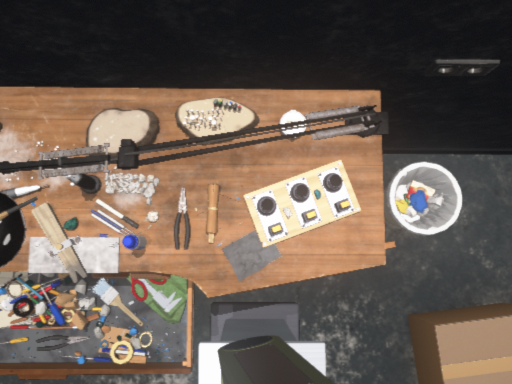

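Top view: the board is centred near (302,202). Its pads are near (266,205), (299,191) and (332,182), and its yellow tags are near (277,229), (309,214) and (342,205).

```bash
python3 - <<'E'
import cv2,numpy as np
im=cv2.imread("pics/top0.png")
c=im[150:255,230:375]; cv2.imwrite("pics/c0.png",cv2.resize(c,None,fx=5.5,fy=5.5,interpolation=cv2.INTER_CUBIC))
E
cat > h.py <<'E'
import cv2,numpy as np
from scipy.spatial.transform import Rotation as R
from bench import r
def cam(n,st=None):
    i=r.camera_info(n); f=192/np.tan(np.radians(i['vfov'])/2)
    if n=='wrist':
        T=np.array(i['T_tool_cam']); Q=R.from_quat(st['eef_rot']).as_matrix()
        Rc=Q@T[:3,:3]; o=np.array(st['ee_pos'])+Q@T[:3,3]
    else:
        Rw=cv2.Rodrigues(np.array(i['rvec']))[0]; Rc=Rw.T; o=-Rc@np.array(i['tvec'])
    return Rc,o,f,i['cx'],i['cy']
def onplane(c,u,v,z):
    Rc,o,f,cx,cy=c; d=Rc@np.array([(u-cx)/f,(v-cy)/f,1]); return o+d*(z-o[2])/d[2]
def proj(c,p):
    Rc,o,f,cx,cy=c; q=Rc.T@(np.array(p)-o); return f*q[0]/q[2]+cx,f*q[1]/q[2]+cy
E
python3 - <<'E'
from h import *
c=cam("top"); print(c[1:3])
for u,v in [(266,205),(299,191),(332,182)]: print(onplane(c,u,v,.064))
for u,v in [(277,229),(309,214),(342,205)]: print(onplane(c,u,v,.064))
E
```

```text
(array([0.37763801, 0.05183659, 1.29418297]), np.float64(497.54867748081233))
[ 0.48994288 -0.00881396  0.064     ]
[ 0.52531744 -0.09131827  0.064     ]
[ 0.54840035 -0.17445556  0.064     ]
[ 0.43059458 -0.03589229  0.064     ]
[ 0.46793043 -0.11560631  0.064     ]
[ 0.49065836 -0.19837625  0.064     ]
```

View pics/c0.png

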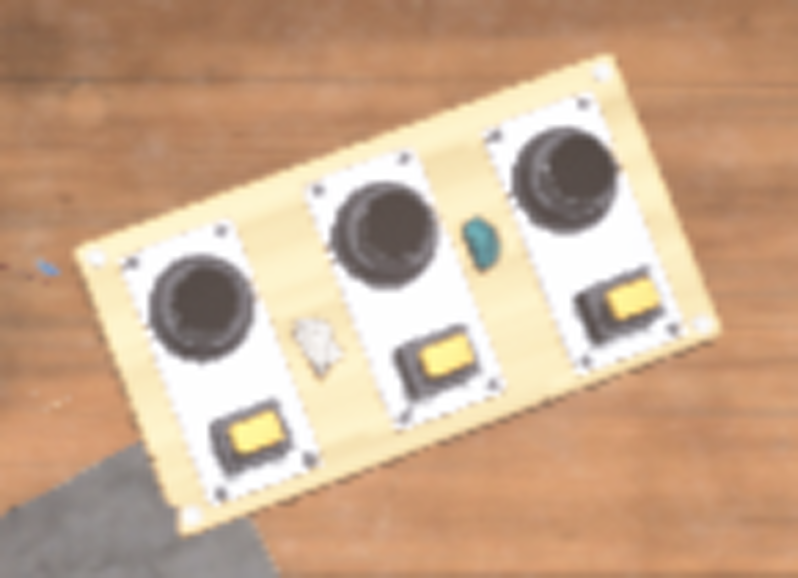

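```bash
python3 - <<'E'
from h import *
im=cv2.imread("pics/top0.png"); c=cam("top")
h=cv2.cvtColor(im,cv2.COLOR_BGR2HSV)
m=cv2.inRange(h,(18,120,150),(35,255,255)); m[:150]=0;m[255:]=0;m[:,:230]=0;m[:,375:]=0
n,l,s,ce=cv2.connectedComponentsWithStats(m)
for i in range(1,n):
    if s[i,4]>15: print(s[i],ce[i],onplane(c,*ce[i],.0645))
P=[onplane(c,230+u/5.5,150+v/5.5,.064) for u,v in [(203,298),(398,222),(583,165)]]
for p in P: print(p)
st=r.read_state(); Q=R.from_quat(st['eef_rot']).as_matrix(); print(Q)
print("delta tool to middle, z .24:",Q.T@(np.array([.50,-.09,.25])-st['ee_pos']))
E
```

```text
[ 0.49199035 -0.01107733  0.064     ]
[ 0.52695512 -0.09975429  0.064     ]
[ 0.553513   -0.18462387  0.064     ]
[[ 9.60841415e-01  2.77098613e-01 -3.65048705e-04]
 [ 2.77098801e-01 -9.60839586e-01  1.88252685e-03]
 [ 1.70892334e-04 -1.90996432e-03 -9.99998161e-01]]
delta tool to middle, z .24: [ 0.45546356 -0.42446257 -0.01063689]
```

```bash
python3 -m creep '[{"jaw":1,"dx":4,"dy":-3.8,"dz":0},{"jaw":1,"dx":7,"dy":-6.5,"dz":0},{"jaw":1,"dx":10,"dy":-9.3,"dz":0},{"jaw":1,"dx":13,"dy":-12,"dz":0},{"jaw":1,"dx":16,"dy":-15,"dz":-0.5},{"jaw":1,"dx":19,"dy":-18,"dz":-0.5},{"jaw":1,"dx":22,"dy":-20.5,"dz":-1},{"jaw":1,"dx":25,"dy":-23,"dz":-1},{"jaw":1,"dx":28,"dy":-26,"dz":-1},{"jaw":1,"dx":31,"dy":-29,"dz":-1,"spin":-0.09}]' 10
python3 - <<'E'
from h import *
st=r.read_state(); print(st['ee_pos'],st['opening'],st['contact_force']);Q=R.from_quat(st['eef_rot']).as_matrix(); print(Q[:,0])
print(Q.T@(np.array([.50,-.07,.25])-st['ee_pos']))
E
```

```text
[ 0.17998585 -0.62402882  0.23847458] 1.0042350285180632 [-0.17254088  0.80863544 -0.10302126]
[9.60841415e-01 2.77098801e-01 1.70892334e-04]
[ 0.46100553 -0.44367936 -0.01059924]$[0]: bad value
```

```bash
python3 -m creep '[{"jaw":1,"dx":4,"dy":-3.8,"dz":0,"spin":0},{"jaw":1,"dx":7,"dy":-6.5,"dz":0,"spin":0},{"jaw":1,"dx":10,"dy":-9.3,"dz":0,"spin":0},{"jaw":1,"dx":13,"dy":-12,"dz":0,"spin":0},{"jaw":1,"dx":16,"dy":-15,"dz":-0.5,"spin":0},{"jaw":1,"dx":19,"dy":-18,"dz":-0.5,"spin":-0.03},{"jaw":1,"dx":22,"dy":-20.5,"dz":-1,"spin":-0.06},{"jaw":1,"dx":25,"dy":-23,"dz":-1,"spin":-0.09},{"jaw":1,"dx":28,"dy":-26,"dz":-1,"spin":-0.09},{"jaw":1,"dx":31,"dy":-29,"dz":-1,"spin":-0.09}]' 10
python3 - <<'E'
from h import *
st=r.read_state(); print(st['ee_pos'],st['opening'],st['contact_force']);Q=R.from_quat(st['eef_rot']).as_matrix(); print(Q[:,0])
print(Q.T@(np.array([.50,-.07,.25])-st['ee_pos']))
E
```

```text
time: 0.93
ee_pos: [0.394, -0.2654, 0.2495]
eef_rot: [0.983, 0.184, 0.0, 0.0]
contact_force: [0.9, 0.8, 0.1]
opening: 0.354
[ 0.39396945 -0.26538818  0.2494963 ] 0.3541587215723815 [0.87638    0.83694572 0.06381792]
[9.32168518e-01 3.62024631e-01 1.46565193e-04]
[ 0.16957375 -0.14374902 -0.00048574]
```

```bash
python3 -m creep '[{"jaw":1,"dx":3,"dy":-2.5,"dz":0,"spin":0},{"jaw":1,"dx":6,"dy":-5,"dz":0,"spin":0},{"jaw":1,"dx":9,"dy":-7.5,"dz":0,"spin":0},{"jaw":1,"dx":12,"dy":-10,"dz":0,"spin":0},{"jaw":1,"dx":14,"dy":-12,"dz":0,"spin":0},{"jaw":1,"dx":15,"dy":-14.4,"dz":0,"spin":0},{"jaw":1,"dx":15,"dy":-14.4,"dz":0,"spin":0},{"jaw":1,"dx":15,"dy":-14.4,"dz":0,"spin":0}]'
python3 - <<'E'
from h import *
st=r.read_state(); im=r.snapshot("wrist"); cv2.imwrite("pics/w1.png",im); import json
json.dump({k:list(map(float,st[k])) for k in('ee_pos','eef_rot')},open("w1.json","w"));print(st['opening'],st['dq'])
E
```

```text
time: 1.6
ee_pos: [0.481, -0.0777, 0.2492]
eef_rot: [0.983, 0.186, -0.0, -0.0]
contact_force: [1.0, 0.4, 0.0]
opening: 0.005
0.005135570975231176 [-4.14474738e-02  4.15960780e-05 -3.29459789e-03 -4.35193290e-03
 -1.27816756e-03 -2.87415614e-03]
```

View pics/w1.png

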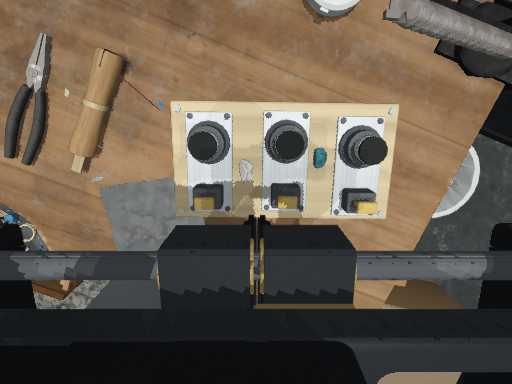

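Wrist view: pads are near (211,143), (291,145) and (372,150), and tags near (204,203), (288,202) and (367,207). I'll zoom in to refine.

```bash
python3 - <<'E'
from h import *
im=cv2.imread("pics/w1.png")[100:225,170:400]
im=cv2.convertScaleAbs(im,alpha=1.5,beta=20)
cv2.imwrite("pics/c1.png",cv2.resize(im,None,fx=3.4,fy=3.4,interpolation=cv2.INTER_CUBIC))
g=cv2.imread("pics/w1.png")[120:175,180:395]
cv2.imwrite("pics/c2.png",cv2.resize(cv2.convertScaleAbs(g,alpha=3),None,fx=3.7,fy=3.7,interpolation=cv2.INTER_CUBIC))
E
```

```text
(no output)
```

View pics/c1.png

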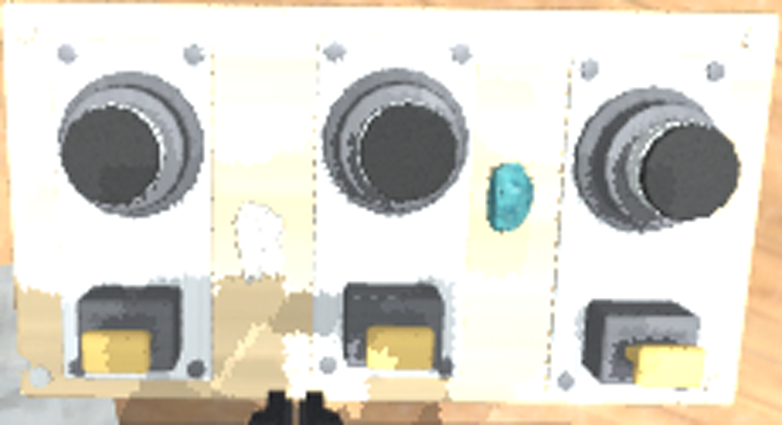

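View pics/c2.png

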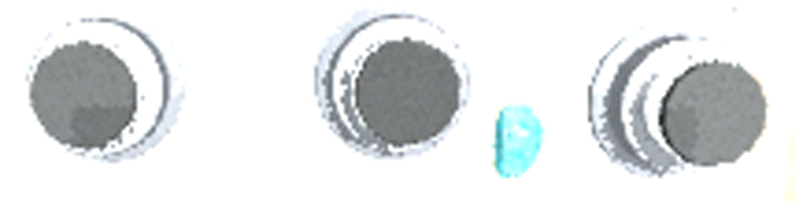

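```bash
python3 - <<'E'
from h import *
import json
st=json.load(open("w1.json")); w=cam("wrist",st); t=cam("top")
P=[onplane(w,180+u/3.7,120+v/3.7,.064) for u,v in [(84,95),(408,93),(714,113)]]
T=[onplane(w,170+u/3.4,100+v/3.4,.0645) for u,v in [(116,351),(400,348),(669,366)]]
for p,q in zip(P,T): print(p.round(4),q.round(4),np.linalg.norm(p-q).round(4),np.arctan2(*(p-q)[1::-1]).round(3))
d=P[2]-P[0];print(np.arctan2(d[0],-d[1]),np.linalg.norm(d))
s=r.read_state(); Q=R.from_quat(s['eef_rot']).as_matrix()
print(s['ee_pos'],Q.T@(P[0]+[0,0,.035]-s['ee_pos']))
E
```

```text
[ 0.4941 -0.0106  0.064 ] [ 0.4348 -0.0327  0.0645] 0.0633 0.358
[ 0.5285 -0.0969  0.064 ] [ 0.4695 -0.1185  0.0645] 0.0628 0.352
[ 0.5553 -0.1811  0.064 ] [ 0.4959 -0.2028  0.0645] 0.0632 0.35
0.34446463579036524 0.1811530481357153
[ 0.48090478 -0.07861917  0.24923169] [ 0.03712335 -0.05858784  0.15020086]
```

```bash
python3 -m creep '[{"jaw":1,"dx":1.8,"dy":-3,"dz":3,"spin":0},{"jaw":1,"dx":3.6,"dy":-5.8,"dz":5,"spin":0},{"jaw":1,"dx":3.6,"dy":-5.8,"dz":8,"spin":0},{"jaw":1,"dx":3.6,"dy":-5.8,"dz":11,"spin":0},{"jaw":1,"dx":3.6,"dy":-5.8,"dz":13,"spin":0},{"jaw":1,"dx":3.6,"dy":-5.8,"dz":14.5,"spin":0},{"jaw":1,"dx":3.6,"dy":-5.8,"dz":15,"spin":0},{"jaw":1,"dx":3.6,"dy":-5.8,"dz":15,"spin":0},{"jaw":1,"dx":3.6,"dy":-5.8,"dz":15,"spin":0},{"jaw":1,"dx":3.6,"dy":-5.8,"dz":15,"spin":0}]'
python3 - <<'E'
from h import *
st=r.read_state(); print(st['ee_pos'],st['opening'],st['contact_force'])
for n in("wrist","scene"): cv2.imwrite(f"pics/{n}2.png",r.snapshot(n))
E
```

```text
time: 2.48
ee_pos: [0.4948, -0.0124, 0.1012]
eef_rot: [0.983, 0.184, 0.001, 0.0]
contact_force: [0.2, 0.4, 0.0]
opening: 0.006
[ 0.49476649 -0.01238047  0.10123579] 0.006310297290275969 [0.20818462 0.36855351 0.00929468]
```

View pics/wrist2.png

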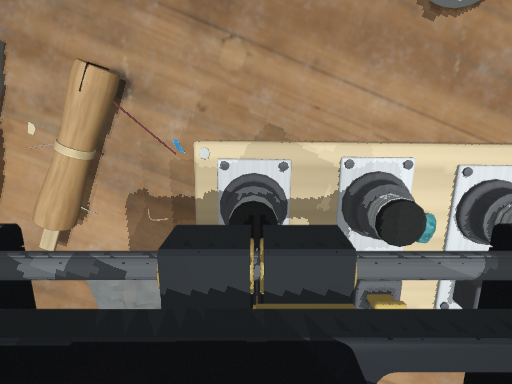

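The fingertips are centred over the left pad, about 12 mm above it. Pressing now.

```bash
python3 -m creep '[{"jaw":1,"dx":0,"dy":0,"dz":0.5,"spin":0},{"jaw":1,"dx":0,"dy":0,"dz":1.0,"spin":0},{"jaw":1,"dx":0,"dy":0,"dz":1.3,"spin":0},{"jaw":1,"dx":0,"dy":0,"dz":1.5,"spin":0},{"jaw":1,"dx":0,"dy":0,"dz":1.5,"spin":0},{"jaw":1,"dx":0,"dy":0,"dz":1.5,"spin":0}]'
python3 -m creep '[{"jaw":1,"dx":0,"dy":0,"dz":0.2,"spin":0},{"jaw":1,"dx":0,"dy":0,"dz":0.4,"spin":0},{"jaw":1,"dx":0,"dy":0,"dz":0.5,"spin":0},{"jaw":1,"dx":0,"dy":0,"dz":0.5,"spin":0},{"jaw":1,"dx":0,"dy":0,"dz":0.5,"spin":0},{"jaw":1,"dx":0,"dy":0,"dz":0.5,"spin":0}]'
```

```text
time: 3.08
ee_pos: [0.494, -0.0117, 0.0851]
eef_rot: [0.983, 0.184, 0.0, 0.0]
contact_force: [-0.9, -0.8, 3.8]
opening: 0.004
time: 3.58
ee_pos: [0.494, -0.0117, 0.0808]
eef_rot: [0.983, 0.184, 0.0, 0.0]
contact_force: [-2.8, -0.8, 8.3]
opening: 0.005
```

Left: about 8.3 N at roughly 8 mm, about 1.05 N/mm, so it's a stiff one. Releasing it and moving over the middle.

```bash
python3 -m creep '[{"jaw":1,"dx":0,"dy":0,"dz":-0.8,"spin":0},{"jaw":1,"dx":0,"dy":0,"dz":-2,"spin":0},{"jaw":1,"dx":0,"dy":0,"dz":-3,"spin":0},{"jaw":1,"dx":0,"dy":3,"dz":-3,"spin":0},{"jaw":1,"dx":0,"dy":6,"dz":-3,"spin":0},{"jaw":1,"dx":0,"dy":8.5,"dz":-3,"spin":0},{"jaw":1,"dx":0,"dy":9.2,"dz":-2.5,"spin":0},{"jaw":1,"dx":0,"dy":9.2,"dz":-2,"spin":0},{"jaw":1,"dx":0,"dy":9.2,"dz":-2,"spin":0},{"jaw":1,"dx":0,"dy":9.2,"dz":-2,"spin":0}]'
python3 - <<'E'
from h import *
st=r.read_state(); print(st['ee_pos'],st['opening'],st['contact_force'])
for n in("wrist","scene"): cv2.imwrite(f"pics/{n}3.png",r.snapshot(n))
E
```

```text
time: 4.42
ee_pos: [0.5258, -0.0963, 0.0986]
eef_rot: [0.983, 0.185, -0.001, -0.001]
contact_force: [-0.3, 0.0, -0.6]
opening: 0.007
[ 0.5257891  -0.09627818  0.09856654] 0.007189809471567254 [-0.28408153  0.01628362 -0.63238977]
```

View pics/wrist3.png

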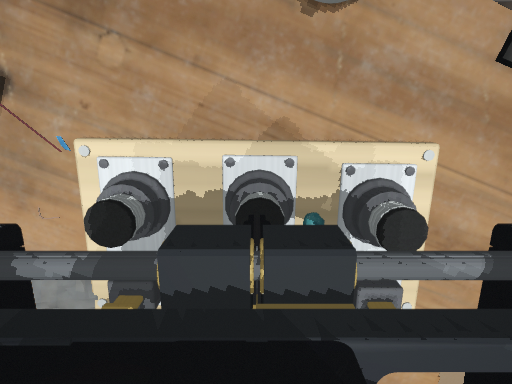

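The fingers are centred over the middle pad and the left pad is back up.

```bash
python3 -m creep '[{"jaw":1,"dx":0.2,"dy":0.1,"dz":0.4,"spin":0},{"jaw":1,"dx":0.2,"dy":0.1,"dz":0.8,"spin":0},{"jaw":1,"dx":0.2,"dy":0.1,"dz":1.1,"spin":0},{"jaw":1,"dx":0.2,"dy":0.1,"dz":1.35,"spin":0},{"jaw":1,"dx":0.2,"dy":0.1,"dz":1.35,"spin":0},{"jaw":1,"dx":0.2,"dy":0.1,"dz":1.35,"spin":0}]'
python3 -m creep '[{"jaw":1,"dx":0,"dy":0,"dz":0.2,"spin":0},{"jaw":1,"dx":0,"dy":0,"dz":0.4,"spin":0},{"jaw":1,"dx":0,"dy":0,"dz":0.45,"spin":0},{"jaw":1,"dx":0,"dy":0,"dz":0.45,"spin":0},{"jaw":1,"dx":0,"dy":0,"dz":0.45,"spin":0},{"jaw":1,"dx":0,"dy":0,"dz":0.45,"spin":0}]'
```

```text
time: 5.02
ee_pos: [0.5293, -0.0973, 0.0863]
eef_rot: [0.983, 0.184, -0.0, -0.0]
contact_force: [-0.2, 2.0, 1.4]
opening: 0.003
time: 5.52
ee_pos: [0.5295, -0.0975, 0.0822]
eef_rot: [0.983, 0.184, 0.0, -0.0]
contact_force: [-1.9, 2.9, 6.0]
opening: 0.005
```

Middle: about 6 N at roughly 6 mm, also stiff. I'll press 2 mm more for margin, release, then go right.

```bash
python3 -m creep '[{"jaw":1,"dx":0,"dy":0,"dz":0.2,"spin":0},{"jaw":1,"dx":0,"dy":0,"dz":0.2,"spin":0},{"jaw":1,"dx":0,"dy":0,"dz":0.2,"spin":0},{"jaw":1,"dx":0,"dy":0,"dz":0.2,"spin":0}]'
python3 -m creep '[{"jaw":1,"dx":0,"dy":0,"dz":-0.8,"spin":0},{"jaw":1,"dx":0,"dy":0,"dz":-2,"spin":0},{"jaw":1,"dx":0,"dy":0,"dz":-3,"spin":0},{"jaw":1,"dx":0,"dy":3,"dz":-3,"spin":0},{"jaw":1,"dx":-0.3,"dy":6,"dz":-3,"spin":0},{"jaw":1,"dx":-0.7,"dy":8.5,"dz":-3,"spin":0},{"jaw":1,"dx":-0.7,"dy":8.9,"dz":-2.5,"spin":0},{"jaw":1,"dx":-0.7,"dy":8.9,"dz":-2,"spin":0},{"jaw":1,"dx":-0.7,"dy":8.9,"dz":-2,"spin":0},{"jaw":1,"dx":-0.7,"dy":8.9,"dz":-2,"spin":0}]'
python3 - <<'E'
from h import *
st=r.read_state(); print(st['ee_pos'],st['opening'],st['contact_force'])
for n in("wrist","scene"): cv2.imwrite(f"pics/{n}4.png",r.snapshot(n))
E
```

```text
time: 5.85
ee_pos: [0.5295, -0.0976, 0.0804]
eef_rot: [0.983, 0.184, 0.0, -0.0]
contact_force: [-1.6, 1.9, 7.9]
opening: 0.002
time: 6.68
ee_pos: [0.554, -0.1819, 0.0987]
eef_rot: [0.983, 0.185, -0.001, -0.001]
contact_force: [-1.1, -0.3, -0.5]
opening: 0.004
[ 0.55395567 -0.18193771  0.09866503] 0.004043931691528351 [-1.07860624 -0.27332535 -0.52712494]
```

View pics/wrist4.png

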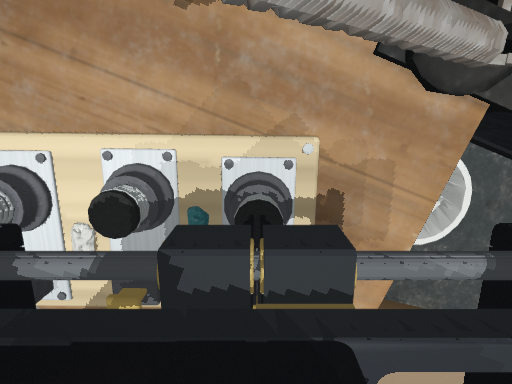

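The fingers are over the right pad and the middle pad is back up.

```bash
python3 -m creep '[{"jaw":1,"dx":0,"dy":0,"dz":0.4,"spin":0},{"jaw":1,"dx":0,"dy":0,"dz":0.8,"spin":0},{"jaw":1,"dx":0,"dy":0,"dz":1.1,"spin":0},{"jaw":1,"dx":0,"dy":0,"dz":1.35,"spin":0},{"jaw":1,"dx":0,"dy":0,"dz":1.35,"spin":0},{"jaw":1,"dx":0,"dy":0,"dz":1.35,"spin":0}]'
python3 -m creep '[{"jaw":1,"dx":0,"dy":0,"dz":0.2,"spin":0},{"jaw":1,"dx":0,"dy":0,"dz":0.4,"spin":0},{"jaw":1,"dx":0,"dy":0,"dz":0.6,"spin":0},{"jaw":1,"dx":0,"dy":0,"dz":0.6,"spin":0},{"jaw":1,"dx":0,"dy":0,"dz":0.6,"spin":0},{"jaw":1,"dx":0,"dy":0,"dz":0.6,"spin":0}]'
python3 - <<'E'
from h import *
cv2.imwrite("pics/wrist5.png",r.snapshot("wrist"))
print(r.read_state()['contact_force'])
E
```

```text
time: 7.28
ee_pos: [0.5549, -0.183, 0.086]
eef_rot: [0.983, 0.184, -0.0, -0.0]
contact_force: [0.0, 0.5, 1.2]
opening: 0.004
time: 7.78
ee_pos: [0.5552, -0.1832, 0.0805]
eef_rot: [0.983, 0.184, 0.0, 0.0]
contact_force: [-0.3, 0.6, 3.0]
opening: 0.004
[-0.21348728 -0.23348595  2.60640816]
```

Right: 1.2 N at about 2.7 mm and about 3 N at roughly 8 mm, or 0.33 N/mm. The right mount is clearly the softest. Releasing it and moving to its tag.

```bash
python3 -m creep '[{"jaw":1,"dx":0,"dy":0,"dz":-0.8,"spin":0},{"jaw":1,"dx":0,"dy":0,"dz":-2,"spin":0},{"jaw":1,"dx":0,"dy":0,"dz":-3,"spin":0},{"jaw":1,"dx":-2,"dy":-0.1,"dz":-3.5,"spin":0},{"jaw":1,"dx":-4.5,"dy":-0.2,"dz":-3.5,"spin":0},{"jaw":1,"dx":-6.3,"dy":-0.2,"dz":-3.5,"spin":0},{"jaw":1,"dx":-6.3,"dy":-0.2,"dz":-2.5,"spin":0},{"jaw":1,"dx":-6.3,"dy":-0.2,"dz":-2.2,"spin":0},{"jaw":1,"dx":-6.3,"dy":-0.2,"dz":-2.2,"spin":0},{"jaw":1,"dx":-6.3,"dy":-0.2,"dz":-2.2,"spin":0}]'
python3 - <<'E'
from h import *
st=r.read_state(); print(st['ee_pos'],st['contact_force'])
for n in("wrist","scene","top"): cv2.imwrite(f"pics/{n}6.png",r.snapshot(n))
a=cv2.imread("pics/scene6.png")[180:260,250:340]; cv2.imwrite("pics/c6.png",cv2.resize(a,None,fx=7,fy=7,interpolation=cv2.INTER_CUBIC))
E
```

```text
time: 8.67
ee_pos: [0.496, -0.2038, 0.102]
eef_rot: [0.983, 0.185, -0.0, -0.0]
contact_force: [-0.4, 0.5, 0.5]
opening: 0.008
[ 0.49603458 -0.20380737  0.10199669] [-0.43237909  0.48235631  0.52182404]
```

View pics/wrist6.png

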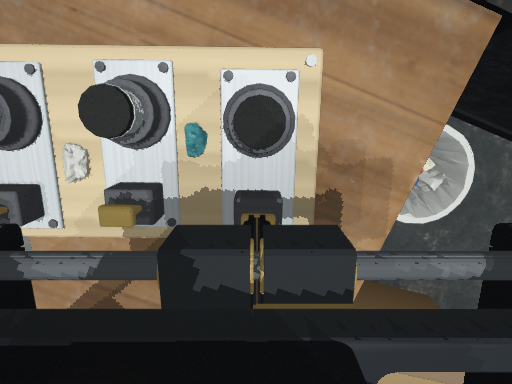

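View pics/c6.png

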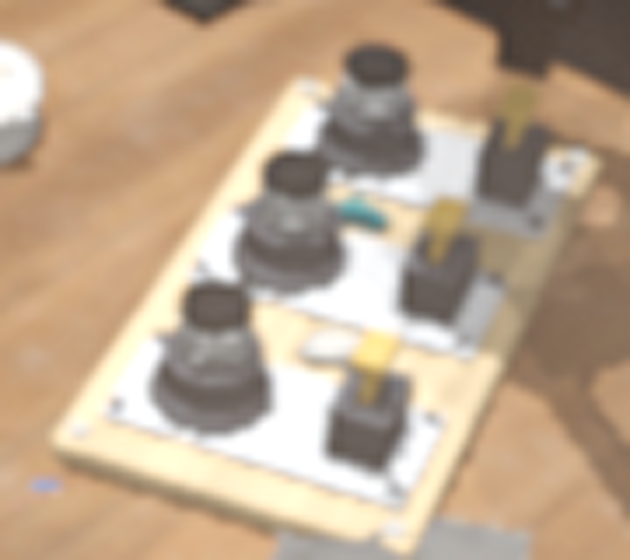

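The scene view shows all three pads up and the closed fingers centred above the right tag. Pushing it down.

```bash
python3 -m creep '[{"jaw":1,"dx":0,"dy":0,"dz":0.5,"spin":0},{"jaw":1,"dx":0,"dy":0,"dz":1.0,"spin":0},{"jaw":1,"dx":0,"dy":0,"dz":1.3,"spin":0},{"jaw":1,"dx":0,"dy":0,"dz":1.6,"spin":0},{"jaw":1,"dx":0,"dy":0,"dz":1.9,"spin":0},{"jaw":1,"dx":0,"dy":0,"dz":2.1,"spin":0},{"jaw":1,"dx":0,"dy":0,"dz":2.1,"spin":0},{"jaw":1,"dx":0,"dy":0,"dz":2.1,"spin":0}]'
python3 -m creep '[{"jaw":1,"dx":0,"dy":0,"dz":0.2,"spin":0},{"jaw":1,"dx":0,"dy":0,"dz":0.4,"spin":0},{"jaw":1,"dx":0,"dy":0,"dz":0.6,"spin":0},{"jaw":1,"dx":0,"dy":0,"dz":0.7,"spin":0},{"jaw":1,"dx":0,"dy":0,"dz":0.8,"spin":0},{"jaw":1,"dx":0,"dy":0,"dz":0.8,"spin":0},{"jaw":1,"dx":0,"dy":0,"dz":0.8,"spin":0}]'
```

```text
time: 9.48
ee_pos: [0.4955, -0.2042, 0.0809]
eef_rot: [0.983, 0.184, -0.0, 0.0]
contact_force: [0.6, 0.4, -0.1]
opening: 0.006
time: 10.07
ee_pos: [0.4957, -0.2043, 0.0733]
eef_rot: [0.983, 0.184, 0.0, 0.0]
contact_force: [-0.3, -0.1, 1.8]
opening: 0.007
```

```bash
python3 -m creep '[{"jaw":1,"dx":0,"dy":0,"dz":0.1,"spin":0},{"jaw":1,"dx":0,"dy":0,"dz":0.15,"spin":0},{"jaw":1,"dx":0,"dy":0,"dz":0.15,"spin":0},{"jaw":1,"dx":0,"dy":0,"dz":0.15,"spin":0}]'
```

```text
time: 10.4
ee_pos: [0.4959, -0.2044, 0.0732]
eef_rot: [0.983, 0.184, 0.0, 0.0]
contact_force: [-3.3, 1.3, 9.9]
opening: 0.005
```

It stopped hard at TCP 0.0732 (expected 0.073) with 9.9 N. Retracting to check.

```bash
python3 -m creep '[{"jaw":1,"dx":0,"dy":0,"dz":-1,"spin":0},{"jaw":1,"dx":0,"dy":0,"dz":-3,"spin":0},{"jaw":1,"dx":0,"dy":0,"dz":-6,"spin":0},{"jaw":1,"dx":0,"dy":0,"dz":-9,"spin":0},{"jaw":1,"dx":0,"dy":0,"dz":-12,"spin":0},{"jaw":1,"dx":0,"dy":-3,"dz":-15,"spin":0},{"jaw":1,"dx":0,"dy":-6,"dz":-17,"spin":0},{"jaw":1,"dx":0,"dy":-8,"dz":-18,"spin":0},{"jaw":1,"dx":0,"dy":-8,"dz":-18,"spin":0},{"jaw":1,"dx":0,"dy":-8,"dz":-18,"spin":0}]'
python3 - <<'E'
from h import *
st=r.read_state(); print(st['ee_pos'],st['contact_force'])
for n in("wrist","scene","top"): cv2.imwrite(f"pics/{n}7.png",r.snapshot(n))
a=cv2.imread("pics/scene7.png")[180:260,250:340]; a0=cv2.imread("pics/scene0.png")[180:260,250:340]
cv2.imwrite("pics/c7.png",cv2.resize(np.hstack([a0,a]),None,fx=4.4,fy=4.4,interpolation=cv2.INTER_CUBIC))
E
```

```text
time: 11.23
ee_pos: [0.4666, -0.1291, 0.2524]
eef_rot: [0.983, 0.185, 0.001, 0.001]
contact_force: [-0.6, -0.4, -0.5]
opening: 0.005
[ 0.46661902 -0.12905243  0.25240255] [-0.58038178 -0.3995113  -0.49485298]
```

View pics/c7.png

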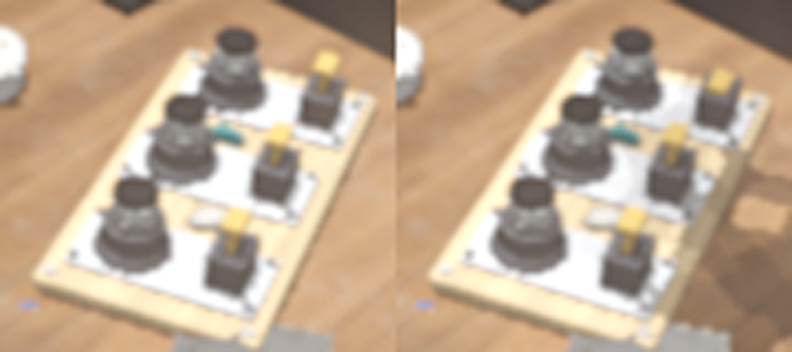

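View pics/wrist7.png

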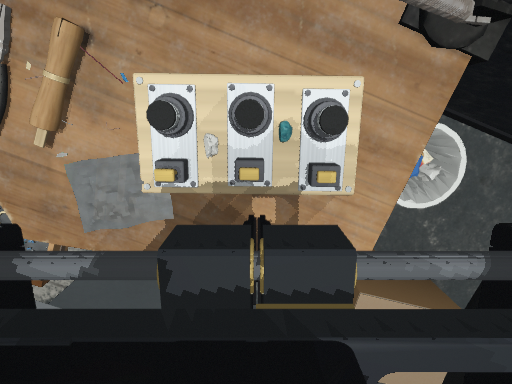

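The right tag is down close to its holder, the other two tags and all the pads are up, and the loose things look undisturbed. The arm is clear, so I'm handing in.

```bash
python3 -c "
from bench import r
print(r.job_done())"
```

```text
the job is handed in; nothing more can be done
None
```

The right mount has the softest spring, so I pushed its brass tag fully down and handed the job in at about 11.4 s of the 43 s allowed.

| Bay (in pressing order) | Pressed down | Force | Stiffness |
|---|---|---|---|
| Left | about 8 mm | 8.3 N | about 1.05 N/mm |
| Middle | about 8 mm | 7.9 N | about 1 N/mm |
| Right | about 8 mm | about 3 N | about 0.33 N/mm |

- **Tag:** the right tag met its stop with about 10 N on it and the fingertips at about 48 mm, the stated fully-down height.
- **Last pictures:** the right tag is low in its holder, the other two tags are up, and all three pads are back up. The casting and the stone look undisturbed, as does the part of the ring clamp in view. I did not check the pliers and shell separately; the arm went nowhere near them.
- **Arm:** it ended about 16 cm above the mounts, touching nothing.
- **Problems:** the first move command was refused because some rows left out `spin`; the arm had not moved, and I resent it complete. No check failed. The two cameras placed the pads within about 4 mm of each other, and I used values between the two.

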